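# Spent ribbon roll into the lever-lid waste bin

### The job

Put the spent printer-ribbon roll in the waste bin's chute so that it lies there, let go, behind the closed flap; then press the bin's side lever right down to its stop, without forcing it, and hold the lid right up until the roll has rolled in. Finally ease the lever back up so that the lid closes fully without slamming, and leave the jar, the tape and the dispenser where they are.

Things in the scene. Friction and masses are not known exactly. Their poses are not given: they have to be found in the camera images.
- roll: spent ribbon roll: solid matt black cylinder, 46 mm diameter, 80 mm long (pale 28 mm card stubs show 2 mm at each end), about 0.12 kg, lying on its side on the table. Origin at its centre; x along its axis. Rolls on slopes over about 5 degrees, not on the level table. Lies at any of three places, exchanged with jar and tape.
- bin: grey metal waste bin, fixed: box 190 (x) by 180 (y) by 150 mm high. Origin in its underside, 120 mm behind the front face and midway across, z up; the front faces its own -x, roughly the robot. The front wall is 88 mm high; the mouth above it is closed by a flap (x = -118 mm) that hangs from the steel lid. A chute leads to the mouth; the lever and its housing (to y = 136 mm, 152 mm high) are on the left (+y) side.
- chute (a point): point on the floor of the bin's open aluminium chute (150 mm long, 126 mm wide, sides 30 mm), on its centre line 67 mm before the flap: set the roll down here, centre 24 mm higher, axis along the bin's y, room for a finger on either side. The floor falls 12 degrees towards the flap (121 to 90 mm high); the roll rolls to the flap and waits; lid up, it rolls on in. Axes as the bin's.
- pad (a point): centre of the top of the lever's grey pad, 46 mm (along x) by 54 mm; 110 mm before the lever's pivot, 75 mm left of the bin's side wall, about 145 mm high at rest, tilted 16 degrees, front edge up. Moves with the lever, almost straight down: a hidden free play of 2 to 31 mm, then about 30 mm that lift the lid to a firm stop, 33 to 62 mm below rest.
- lever (a joint): turn of the lever, rad: 0 up at rest, 0.3 to 0.6 at the stop. The free play (different on every bin) takes up to 3 N on the pad, lifting the lid 7 to 13 N; a steady 16 N is always on the stop (meeting the lid at speed gives short jolts that strong), over 35 N is forcing it. Let go, it springs back and the lid slams; followed up at 50 mm/s or slower, the lid closes softly.
- lid (a joint): opening of the lid, rad: 0 shut, 0.56 fully up. Hinged along the bin's far (+x) rim, 70 mm behind the bin's origin; 190 mm long, top 157 mm high when shut.
- jar: grey screw-top jar with a white cap, 54 mm in diameter and 85 mm tall, standing; origin at the centre of its underside. To be left alone.
- tape: roll of clear packing tape lying flat, 84 mm in diameter, 60 mm hole, 48 mm high; origin at the centre of its underside. To be left alone.
- dispenser: green desk tape dispenser, 160 by 62 mm, 102 mm high, 0.8 kg, well to the left of the bin; origin at the centre of its underside. To be left alone.
Not all that is in view belongs to the job. What is meant by the roll is not blue or orange, and is the larger of those in its own colour.

How it is judged:
On the way, in this order (a step that is already met when the one before it is completed fails the run):
1. the roll lies in the chute, let go, with the lid shut (x of roll in the frame of bin between -0.25 and -0.125 m and y of roll in the frame of bin between -0.06 and 0.06 m and z of roll in the frame of bin between 0.09 and 0.16 m and linear speed of roll below 0.03 m/s and contact force between roll and the fingers below 0.1 N and value of joint lid below 0.05 rad), for 0.2 s.
2. the lever holds the lid right up (at least 0.5 of its 0.56 rad) with the roll fallen into the bin (value of joint lid above 0.5 rad and value of joint lever above 0.22 rad and x of roll in the frame of bin between -0.12 and 0.07 m and y of roll in the frame of bin between -0.09 and 0.09 m and z of roll in the frame of bin below 0.08 m), for 0.3 s.
At the end, for the whole second after the job is handed in: the roll lies at rest inside the bin (its centre within the walls and under 80 mm above the bin's underside), the lid is shut to within 0.04 rad and the lever is back up to within 0.04 rad (x of roll in the frame of bin between -0.12 and 0.07 m and y of roll in the frame of bin between -0.09 and 0.09 m and z of roll in the frame of bin below 0.08 m and value of joint each of lid, lever below 0.04 rad and linear speed of roll below 0.03 m/s); the robot touches nothing.
It fails at once if the lever or any part of the bin pressed with more than 35 N (contact force between bin and the fingers above 35 N or contact force between bin and the arm above 35 N).
It fails at once if the lid slams (falls faster than 4 rad/s) (velocity of joint lid below -4 rad/s).
It fails at once if the jar, the tape or the dispenser is moved by more than 30 mm, or the jar knocked over (distance of any of jar, tape, dispenser from where it was at the start of the episode above 0.03 m or angle between jar's own z axis and vertical above 0.6 rad).
It also fails if it takes over 67 s, if anything falls off the work surface, if the arm or the gripper's body presses on something with over 40 N, if the wrist force passes 120 N, or if a joint passes its speed limit or range.

### The arm

A 6-joint arm with a two-finger parallel gripper is mounted at the origin on the work surface. World frame = base frame: x ahead of the robot, y to its left, z up, the work surface at z = 0. Lengths are in m, angles in rad, forces in N, time in s.
With the tool pointing down it reaches from about 0.25 to 0.775 m from the base axis. Payload 4 kg.
Tool frame: the origin (TCP) lies midway between the tips of the shut fingers; the grasp point (between the pads) lies 19 mm behind it; z points along the fingers, y is the line along which they close (so a half turn about z gives the same grasp; the last joint's range is limited). The gripper opens to 94 mm and grips with 3 to 60 N. Pads are 16 mm wide; open, the fingers measure 119 mm over their backs; the gripper's body (75 mm by 177 mm) begins 78 mm behind the grasp point.
Start: joints at [-1.289, 0.087, 1.371, -0, 1.684, -0.103], TCP at [0.206, -0.51, 0.206] pointing down, gripper open.
Joint ranges: [-3.1, 3.1], [-0.76, 2.03], [0.27, 2.55], [-1.08, 4.22], [0.17, 2.65], [-2.57, 2.57]. Speed limits (rad/s): [2.79, 2.79, 3.14, 3.14, 3.14, 3.14].

### API

Orientations are given as a unit quaternion [x, y, z, w].
In Python, from workcell import arm, snapshot, get_calibration, ticket, finder gives the robot as it stands.
- The arm moves only by the tool jog_arm, never from a script. Its argument "plan" is a list that holds one entry, the list of rows, each a list of 5 numbers: the opening, from -1 (shut) to 1 (fully open), then the shift along the tool's x, y, z in cm, then the turn about the tool's z in rad. A call has 1 to 8 rows; each row is the pose to reach, as a shift and turn from the pose commanded when the call began, along the tool's axes at that moment; what a row does not reach only later rows make up. A row lasts 1/12 s, in which the tool goes at most 41.7 mm and 7.16 degrees, less where a joint would pass 70% of its speed; a pose out of reach is approached as far as the arm can. A call with a gripper value outside its range is refused whole. The fingers move at their own pace and stop on an object; "squeeze" is the grip in N (left out, the last holds). Time passes only in rows, so rows that repeat a pose let the fingers close. It gives the time, the measured TCP pose, the force, the opening and the grip force at its end, in the units of the state.
- arm.read_state(): the state, without advancing time (a new reading comes with each control period).
- snapshot(name): name is "scene" or "top" or "wrist"; returns the picture (420x560x3 uint8, red, green, blue); there is no depth.
- get_calibration(name): a dict with "vertical_fov" (degrees; the focal length in pixels is half the picture's height over the tangent of half this angle, whatever the lens; pixels are square), "cx", "cy" (the principal point, pixels), "D" ([k1, k2, p1, p2, k3] as OpenCV has them; the pictures are not rectified), "R" (3x3) and "t" (3): a world point X has camera coordinates R X + t. Camera axes: x right, y down, z forward; pixel columns grow to the right and rows downward; lengths in m; the calibration is good to about 2 mm. A picture is of the moment at which its call begins: read the wrist's pose just before it. get_calibration takes no time and is no camera call; for the wrist camera it gives the pose at the moment of the call.
- ticket.sign_off(): hands the job in; it is judged then, once.
Trained networks look in the newest picture that a camera, given by its name, has taken for a name from the list of things; names that differ only in an ending like _2 or _b are one class to them, and where a whole thing is asked for, a point or a joint stands for the part that bears it (a point fixed in the world has none). Each returns a list of dicts, best first, with "confidence" (0 to 1); they miss things now and then, are a little off and sometimes report something else, mostly with a low value. They report only what shows in the picture. A call takes as long as a camera call. They do not tell look-alikes from the thing itself.
- finder.find_in(camera, thing): "rect" ([left, top, right, bottom] in pixels, round what is visible of it).
The state is a dict: "time": time; "joint_positions": joint angles; "joint_vel": joint speeds; "tau": joint torques, N m; "position": TCP position; "eef_rot": TCP orientation; "force": force on the tool from outside, world axes, zero at the start; "wrist_torque": the same for the moment, N m; "opening": finger opening in m; "grasp_force": force on a finger pad.
Only numpy, scipy, OpenCV 4.12 (cv2) and the standard library are available. Lean on these libraries where they do the work, as an engineer would, in place of code of your own. Each camera call takes 0.05 s, during which the arm holds its last target. There are 200 camera calls.

## Working session

There is one attempt and no reset: what is moved stays moved. The work goes in short steps, Python scripts to look and compute and a tool call to move; the robot and the scene stay as the last step left them, time stands still between calls to the robot, and variables do not carry over. Pictures are saved under pics/ and viewed, at most 10 in all, crops included, and the job is handed in when it is done.

Besides the shell and the picture viewer there is one more tool, called after "Emit:" in YAML: its name, and indented under it one key for each argument. jog_arm: Moves the arm, as the interface text tells. Its arguments: {"type":"object","properties":{"plan":{"type":"array","items":{"type":"array","items":{"type":"array","items":{"type":"number"}}}},"squeeze":{"type":"number"}},"required":["plan"]}

```bash
mkdir -p pics; cat > h.py <<'E'
import numpy as np, cv2, json
from workcell import arm, snapshot, get_calibration, ticket, finder
def cal(n):
    c=get_calibration(n); f=210/np.tan(np.radians(c["vertical_fov"])/2)
    return np.array([[f,0,c["cx"]],[0,f,c["cy"]],[0,0,1]]),np.array(c["D"],float),np.array(c["R"]),np.array(c["t"])
def ray(n,uv,z,c=None):
    K,D,R,t=c or cal(n)
    p=cv2.undistortPoints(np.array([[uv]],float),K,D)[0,0]
    d=R.T@np.array([p[0],p[1],1]); o=-R.T@t
    return o+d*(z-o[2])/d[2]
def proj(n,X,c=None):
    K,D,R,t=c or cal(n)
    return cv2.projectPoints(np.array(X,float).reshape(-1,3),cv2.Rodrigues(R)[0],t,K,D)[0][:,0]
def save(n,im): cv2.imwrite("pics/"+n+".png",im[:,:,::-1])
E
python3 - <<'E'
from h import *
a=snapshot("scene");save("scene",a)
for th in ["roll","bin","pad","jar","tape","dispenser"]:
    print("s",th,[(np.round(r["rect"]),round(r["confidence"],2)) for r in finder.find_in("scene",th)][:4])
b=snapshot("top");save("top",b)
for th in ["roll","bin","pad","chute","jar","tape","dispenser","lid"]:
    print("t",th,[(np.round(r["rect"]),round(r["confidence"],2)) for r in finder.find_in("top",th)][:4])
for n in("scene","top"):
    c=cal(n);print(n,c[0][0,0],-c[2].T@c[3],c[2][2])
print(arm.read_state())
E
```

```text
s roll [(array([235., 301., 260., 316.]), 0.84), (array([190., 277., 228., 306.]), 0.79), (array([229., 254., 267., 280.]), 0.77), (array([178., 312., 210., 332.]), 0.73)]
s bin [(array([244., 150., 372., 283.]), 0.92)]
s pad [(array([302., 150., 325., 178.]), 0.6)]
s jar [(array([130., 297., 153., 337.]), 0.76)]
s tape [(array([150., 248., 182., 282.]), 0.59)]
s dispenser [(array([271., 122., 315., 163.]), 0.9)]
t roll [(array([350., 166., 363., 182.]), 0.69), (array([356., 192., 369., 217.]), 0.56), (array([316., 183., 334., 211.]), 0.54), (array([382., 185., 400., 204.]), 0.46)]
t bin [(array([196., 126., 304., 239.]), 0.73), (array([353., 191., 367., 218.]), 0.37)]
t pad [(array([198., 186., 231., 214.]), 0.69)]
t chute [(array([196., 124., 306., 242.]), 0.58)]
t jar [(array([400., 213., 424., 232.]), 0.69)]
t tape [(array([354., 236., 379., 263.]), 0.79)]
t dispenser [(array([134., 252., 179., 282.]), 0.58), (array([402., 215., 421., 231.]), 0.42)]
t lid [(array([233., 124., 304., 197.]), 0.87)]
scene 475.8883635312803 [ 1.17957937 -0.78933032  0.91061317] [-0.45683726  0.6362728  -0.62165637]
top 470.341770337673 [0.40938272 0.02078563 1.6088127 ] [ 0.09691083  0.00464163 -0.99528224]
{'time': 0.8, 'joint_positions': array([-1.28908925e+00,  8.71693285e-02,  1.37066682e+00,  1.27161537e-05,
        1.68359769e+00, -1.03103529e-01]), 'joint_vel': array([-1.61293565e-03,  8.55605223e-04,  2.21526501e-03,  1.49398927e-04,
        7.43434820e-05, -2.31262026e-05]), 'tau': array([ 4.01748166e-04, -3.39988804e+01, -3.02574992e+01,  7.17972312e-02,
        2.34142388e-02,  3.30502751e-06]), 'position': array([ 0.20646773, -0.50980909,  0.20553951]), 'eef_rot': array([9.81546992e-01, 1.91221067e-01, 1.33740778e-05, 7.85257623e-05]), 'force': array([-0.26429414,  0.09298811,  1.00299774]), 'wrist_torque': array([0.06228661, 0.00238469, 0.01924269]), 'grasp_force': 0.0, 'opening': 0.09425918028027822}
```

View pics/scene.png

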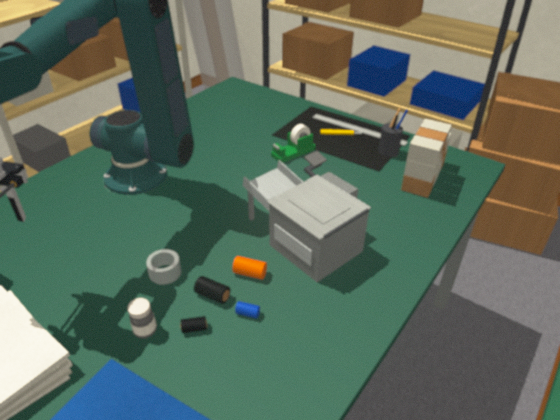

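View pics/top.png

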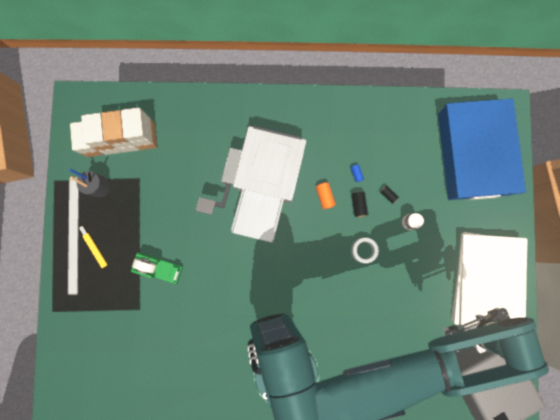

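Candidates for the roll (scene pixels): large black (212,289), small black (194,324), orange (250,267), blue (248,309). The large black one fits, since it is not blue or orange and is the larger of its colour. I'll confirm it in an enlarged crop.

```bash
python3 - <<'E'
from h import *
s=cv2.imread("pics/scene.png");t=cv2.imread("pics/top.png")
A=cv2.resize(t[120:250,190:310],(480,520),interpolation=cv2.INTER_CUBIC)
B=cv2.resize(s[250:340,170:275],(315,270),interpolation=cv2.INTER_CUBIC)
C=cv2.resize(t[155:230,340:410],(280,300),interpolation=cv2.INTER_CUBIC)[:250]
o=np.zeros((520,795,3),np.uint8);o[:,:480]=A;o[:270,480:]=B;o[270:520,480:760]=C
cv2.imwrite("pics/crop1.png",o)
# dark blobs
for n,im,roi in(("top",t,(340,410,155,230)),):
    x0,x1,y0,y1=roi
    g=im[y0:y1,x0:x1].max(2)<45
    k,l,st,ce=cv2.connectedComponentsWithStats(g.astype(np.uint8))
    for i in range(1,k):
        if st[i,4]>40:
            p=np.argwhere(l==i)[:,::-1].astype(np.float32)
            r=cv2.minAreaRect(p);b=cv2.boxPoints(r)+[x0,y0]
            c=ray("top",ce[i]+[x0,y0],0.03)
            q=np.array([ray("top",z,0.03)[:2] for z in b]);print(st[i,4],ce[i]+[x0,y0],c,"\n",q.round(3),np.linalg.norm(q[1]-q[0]),np.linalg.norm(q[2]-q[1]))
E
```

```text
(no output)
```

View pics/crop1.png

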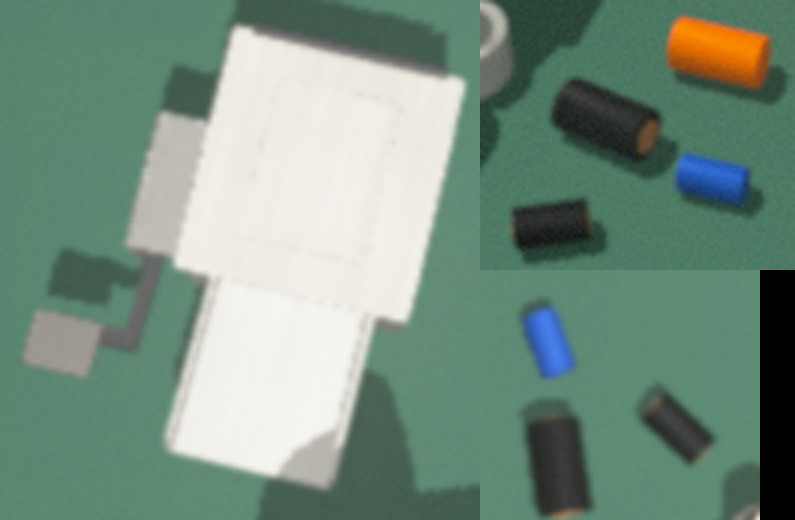

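The large black cylinder with brown card ends is the roll: scene (212,289), top (360,204). The bin's lid, chute and pad corners are clear in the top crop.

```bash
python3 - <<'E'
from h import *
from scipy.optimize import least_squares
c=cal("top")
A=lambda u,v:(190+u/4-.4,120+v/4-.4)
C=lambda u,v:(340+(u-480)/4-.4,155+(v-270)/4-.4)
for z in(.023,): 
    p=[ray("top",C(*q),.023,c) for q in((554,415),(566,516),(559,466))];print("roll ends/center",np.round(p,4),np.arctan2(p[0][1]-p[1][1],p[0][0]-p[1][0]))
# bin: lid corners FL,FR,NR,NL ; chute near corners L,R (rim)
M=np.array([[.07,.09,.157],[.07,-.09,.157],[-.12,-.09,.157],[-.12,.09,.157],[-.268,.063,.151],[-.268,-.063,.151],[-.11,0,0]])[:6]
uv=np.array([A(235,27),A(465,78),A(408,324),A(177,267),A(165,450),A(330,488)])
def T(p,m): 
    s,k=np.sin(p[2]),np.cos(p[2]);return np.c_[p[0]+k*m[:,0]-s*m[:,1],p[1]+s*m[:,0]+k*m[:,1],m[:,2]]
f=lambda p:(proj("top",T(p,M),c)-uv).ravel()
r=least_squares(f,[.65,.1,0.2],loss="soft_l1");p=r.x
print("bin",p,"yawdeg",np.degrees(p[2]),r.fun.reshape(-1,2).round(1).tolist())
pad=np.mean([ray("top",A(*q),.145,c) for q in((38,310),(102,324),(88,376),(24,360))],0)
s,k=np.sin(p[2]),np.cos(p[2]);d=pad[:2]-p[:2]
print("pad",pad,"in bin",[k*d[0]+s*d[1],-s*d[0]+k*d[1]])
ch=T(p,np.array([[-.185,0,.104+.024],[-.118,0,.1]]));print("place",ch, "dist",np.hypot(*ch[0,:2]))
cs=cal("scene");print(proj("scene",T(p,M),cs).round().tolist(), proj("scene",[pad],cs), proj("scene",[[*ray("top",C(559,466),.023,c)[:2],.023]],cs))
for th,rc,z in(("jar",(400,213,424,232),.085),("tape",(354,236,379,263),.04),("jit",(382,185,400,204),.015),("blue",(350,166,363,182),.015),("orange",(316,183,334,211),.03)):
    print(th,ray("top",((rc[0]+rc[2])/2,(rc[1]+rc[3])/2),z,c).round(3))
K=cal("wrist");st=arm.read_state()
from scipy.spatial.transform import Rotation as Ro
R=Ro.from_quat(st["eef_rot"]).as_matrix();print(R.round(3),"cam in tool",R.T@(-K[2].T@K[3]-st["position"]),(K[2]@R).round(3))
E
```

```text
roll ends/center [[ 0.6159 -0.232   0.023 ]
 [ 0.5301 -0.2424  0.023 ]
 [ 0.5724 -0.2364  0.023 ]] 0.12138677077718633
bin [ 0.70882546  0.06076558 -0.21293846] yawdeg -12.200474845589365 [[0.7, 0.2], [-1.2, 0.3], [-0.7, -2.8], [0.8, -1.7], [1.0, 0.9], [-0.7, 0.8]]
pad [0.54552111 0.26526078 0.145     ] in bin [np.float64(-0.20283254217475302), np.float64(0.1653649234666213)]
place [[0.52800384 0.09986217 0.128     ]
 [0.59349059 0.08570286 0.1       ]] dist 0.5373644106364494
[[369.0, 206.0], [320.0, 236.0], [269.0, 200.0], [317.0, 175.0], [275.0, 159.0], [242.0, 174.0]] [[315.17164114 157.13965305]] [[212.26309482 288.63765572]]
jar [ 0.508 -0.398  0.085]
tape [ 0.418 -0.258  0.04 ]
jit [ 0.607 -0.346  0.015]
blue [ 0.675 -0.228  0.015]
orange [ 0.592 -0.119  0.03 ]
[[ 0.927  0.375  0.   ]
 [ 0.375 -0.927 -0.   ]
 [-0.     0.    -1.   ]] cam in tool [ 0.06732103 -0.00053375 -0.18088814] [[-0.001  1.     0.001]
 [-0.973 -0.    -0.231]
 [-0.231 -0.001  0.973]]
```

```bash
cat >> h.py <<'E'
from scipy.spatial.transform import Rotation as Ro
def go(xyz,yhead):
    s=arm.read_state();R=Ro.from_quat(s["eef_rot"]).as_matrix()
    d=R.T@(np.array(xyz)-s["position"])*100
    h=np.arctan2(R[1,1],R[0,1]);a=-(np.radians(yhead)-h);a=(a+np.pi/2)%np.pi-np.pi/2
    print("shift cm",d.round(2),"turn",round(a,3),"pos",s["position"].round(4),"yhead",np.degrees(h).round(2),"F",s["force"].round(1),"t",s["time"])
E
python3 -c "
from h import *
go((.572,-.236,.16),7)"
```

```text
shift cm [ 44.16 -11.66   4.55] turn -1.308 pos [ 0.2065 -0.5098  0.2055] yhead -67.95 F [-0.3  0.1  1. ] t 0.8
```

Emit:
jog_arm:
  plan:
    - [[1,22,-6,1,-0.65],[1,22,-6,1,-0.65],[1,22,-6,1,-0.65],[1,22,-6,1,-0.65],[1,22,-6,1,-0.65],[1,22,-6,1,-0.65]]

```text
time: 1.3
position: [0.3908, -0.3684, 0.1954]
eef_rot: [0.867, 0.498, 0.001, -0.0]
force: [-0.6, -0.7, 0.2]
opening: 0.0944
grasp_force: 0.0
```

```bash
python3 -c "
from h import *
go((.572,-.236,.16),7)"
```

```text
shift cm [20.56  8.98  3.59] turn -0.65 pos [ 0.3908 -0.3684  0.1954] yhead -30.23 F [-0.6 -0.7  0.2] t 1.3
```

Emit:
jog_arm:
  plan:
    - [[1,20.5,9,3.5,-0.65],[1,20.5,9,3.5,-0.65],[1,20.5,9,3.5,-0.65],[1,20.5,9,3.5,-0.65],[1,20.5,9,3.5,-0.65],[1,20.5,9,3.5,-0.65],[1,20.5,9,3.5,-0.65]]

```text
time: 1.88
position: [0.5723, -0.2377, 0.1586]
eef_rot: [0.663, 0.748, 0.0, -0.001]
force: [-0.2, 0.4, -0.6]
opening: 0.0942
grasp_force: 0.0
```

```bash
python3 - <<'E'
from h import *
c=cal("wrist");a=snapshot("wrist");save("w1",a)
g=(a.max(2)<60).astype(np.uint8)
k,l,st,ce=cv2.connectedComponentsWithStats(g)
for i in range(1,k):
    if st[i,4]>600:
        r=cv2.minAreaRect(np.argwhere(l==i)[:,::-1].astype(np.float32))
        print(st[i],[ray("wrist",q,.023,c).round(4).tolist()[:2] for q in cv2.boxPoints(r)],cv2.boxPoints(r).round().tolist())
go((.572,-.236,.16),7)
E
```

```text
[ 240  184   79   45 2682] [[0.5297, -0.221], [0.6113, -0.2085], [0.6196, -0.2542], [0.5353, -0.2671]] [[240.0, 186.0], [317.0, 184.0], [318.0, 226.0], [241.0, 228.0]]
[ 158  238   47   60 1178] [[0.444, -0.3591], [0.4925, -0.283], [0.5129, -0.2971], [0.4648, -0.3748]] [[155.0, 295.0], [201.0, 237.0], [219.0, 251.0], [173.0, 309.0]]
[ 352  239   47   59 1172] [[0.6455, -0.2813], [0.6618, -0.263], [0.7254, -0.324], [0.7091, -0.3438]] [[337.0, 251.0], [355.0, 238.0], [400.0, 294.0], [382.0, 308.0]]
[    0   267   560   153 34055] [[0.256, -0.5535], [0.2716, -0.3441], [0.8936, -0.2692], [0.9586, -0.4683]] [[0.0, 419.0], [0.0, 267.0], [559.0, 267.0], [559.0, 419.0]]
[ 439  267  121  100 7394] [[0.7624, -0.2857], [0.8936, -0.2692], [0.9345, -0.3934], [0.7929, -0.4128]] [[439.0, 267.0], [559.0, 267.0], [559.0, 366.0], [439.0, 366.0]]
shift cm [ 0.35  0.16 -0.07] turn -0.005 pos [ 0.5708 -0.2396  0.1593] yhead 6.71 F [-0.1 -0.2  0.4] t 1.9333
```

View pics/w1.png

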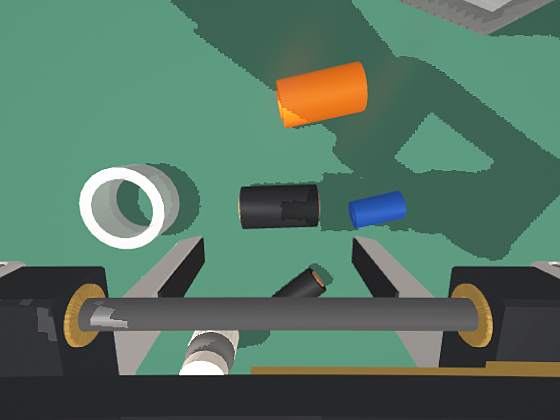

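The roll spans (238–320, 184–228) between the finger lines, with the tape and the blue roll clear of the fingers. I'll descend in two stages.

```bash
python3 - <<'E'
from h import *
go((.574,-.2377,.009),8.4)
E
```

```text
shift cm [ 0.14  0.36 15.03] turn -0.029 pos [ 0.5708 -0.2396  0.1593] yhead 6.71 F [-0.1 -0.2  0.4] t 1.9333
```

Emit:
jog_arm:
  plan:
    - [[1,0.14,0.36,3,-0.03],[1,0.14,0.36,6,-0.03],[1,0.14,0.36,8.5,-0.03],[1,0.14,0.36,8.5,-0.03]]

```text
time: 2.27
position: [0.5687, -0.2389, 0.0693]
eef_rot: [0.655, 0.755, -0.002, -0.006]
force: [-0.8, 0.6, -0.8]
opening: 0.0941
grasp_force: 0.0
```

```bash
python3 - <<'E'
from h import *
go((.574,-.2377,.009),8.4)
c=cal("wrist");a=snapshot("wrist");save("w2",a)
s=arm.read_state();R=Ro.from_quat(s["eef_rot"]).as_matrix()
print(finder.find_in("wrist","roll")[:3])
K=proj("wrist",[R@np.array([0,y,z])+s["position"] for y in(-.047,.047) for z in(0,.04,.07)],c);print(K.round())
g=(a.max(2)<60).astype(np.uint8)
k,l,st,ce=cv2.connectedComponentsWithStats(g)
for i in range(1,k):
    if st[i,4]>600:
        r=cv2.minAreaRect(np.argwhere(l==i)[:,::-1].astype(np.float32))
        print(st[i],[ray("wrist",q,.023,c).round(4).tolist()[:2] for q in cv2.boxPoints(r)],cv2.boxPoints(r).round().tolist())
E
```

```text
shift cm [0.01 0.6  6.02] turn -0.005 pos [ 0.5687 -0.2389  0.0693] yhead 8.12 F [-0.8  0.6 -0.8] t 2.2667
[{'rect': [271.2, 329.3, 346.2, 369.2], 'confidence': 0.91}, {'rect': [227.9, 198.8, 341.3, 258.0], 'confidence': 0.86}, {'rect': [379.0, 212.1, 465.4, 259.1], 'confidence': 0.84}]
[[205. 253.]
 [218. 234.]
 [225. 224.]
 [354. 253.]
 [341. 234.]
 [334. 224.]]
[ 230  200  111   59 6237] [[0.5286, -0.2204], [0.613, -0.2083], [0.6219, -0.2552], [0.5337, -0.2681]] [[230.0, 200.0], [340.0, 200.0], [340.0, 258.0], [230.0, 258.0]]
[ 158  238   47   59 1155] [[0.4757, -0.309], [0.5091, -0.254], [0.524, -0.2637], [0.491, -0.3198]] [[156.0, 294.0], [201.0, 237.0], [219.0, 251.0], [173.0, 308.0]]
[ 352  238   47   59 1146] [[0.6182, -0.2498], [0.6295, -0.2364], [0.6756, -0.2783], [0.6644, -0.2928]] [[337.0, 251.0], [354.0, 237.0], [399.0, 293.0], [382.0, 307.0]]
[    0   267   560   153 33128] [[0.3422, -0.4536], [0.3499, -0.3022], [0.7947, -0.237], [0.8429, -0.3769]] [[0.0, 419.0], [0.0, 267.0], [559.0, 267.0], [559.0, 419.0]]
[ 439  267  121  100 5330] [[0.7021, -0.2511], [0.7947, -0.237], [0.8251, -0.3244], [0.7255, -0.341]] [[439.0, 267.0], [559.0, 267.0], [559.0, 366.0], [439.0, 366.0]]
```

View pics/w2.png

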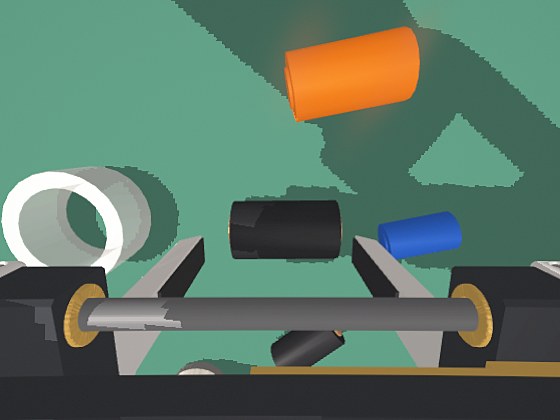

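The roll at (228–342, 200–258) is level with the finger line (fingers at 204 and 352), so I need about 5 mm along tool y. Correcting that now while lowering partway.

Emit:
jog_arm:
  plan:
    - [[1,0,0.55,1,0],[1,0,0.55,2,0],[1,0,0.55,2,0],[1,0,0.55,2,0]]

```text
time: 2.7
position: [0.5786, -0.2388, 0.0553]
eef_rot: [0.654, 0.756, -0.0, -0.0]
force: [0.3, 0.7, 0.9]
opening: 0.0938
grasp_force: 0.0
```

```bash
python3 - <<'E'
from h import *
go((.574,-.2377,.009),8.4)
E
```

```text
shift cm [ 0.17 -0.44  4.63] turn -0.003 pos [ 0.5786 -0.2388  0.0553] yhead 8.25 F [0.3 0.7 0.9] t 2.7
```

Emit:
jog_arm:
  plan:
    - [[1,0.15,-0.45,0.8,0],[1,0.15,-0.45,1.6,0],[1,0.15,-0.45,1.6,0],[1,0.15,-0.45,1.6,0],[1,0.15,-0.45,1.6,0]]

```text
time: 3.12
position: [0.5741, -0.2379, 0.0394]
eef_rot: [0.654, 0.756, -0.0, -0.0]
force: [-0.5, 0.3, -0.8]
opening: 0.0944
grasp_force: 0.0
```

```bash
python3 - <<'E'
from h import *
go((.574,-.2377,.009),8.4)
c=cal("wrist");a=snapshot("wrist");save("w3",a)
g=(a.max(2)<60).astype(np.uint8);g[262:]=0
k,l,st,ce=cv2.connectedComponentsWithStats(g)
print([s.tolist() for s in st[1:] if s[4]>600])
E
```

```text
shift cm [ 0.02 -0.    3.04] turn -0.003 pos [ 0.5741 -0.2379  0.0394] yhead 8.25 F [-0.5  0.3 -0.8] t 3.1167
[[213, 209, 128, 53, 6611]]
```

Roll now spans columns 213–341 and the finger centre is about 279, so it is aligned. Descending and gripping.

Emit:
jog_arm:
  plan:
    - [[1,0,-0.1,1,0],[1,0,-0.1,2,0],[1,0,-0.1,3,0],[1,0,-0.1,3,0],[1,0,-0.1,3,0],[0,0,-0.1,3,0],[-0.2,0,-0.1,3,0],[-0.2,0,-0.1,3,0]]
  squeeze: 20

```text
time: 3.83
position: [0.5736, -0.2383, 0.0101]
eef_rot: [0.654, 0.756, 0.0, 0.001]
force: [0.5, 0.6, -0.1]
opening: 0.0801
grasp_force: 20.0
```

Emit:
jog_arm:
  plan:
    - [[-0.5,0,0,0,0],[-0.5,0,0,0,0],[-0.5,0,0,0,0],[-0.5,0,0,-3,0],[-0.5,0,0,-6,0],[-0.5,0,0,-10,0],[-0.5,0,0,-14,0],[-0.5,0,0,-18,0]]

```text
time: 4.5
position: [0.5724, -0.2376, 0.1906]
eef_rot: [0.654, 0.756, -0.0, -0.001]
force: [-0.1, -1.4, -1.1]
opening: 0.0798
grasp_force: 20.0
```

```bash
python3 - <<'E'
from h import *
go((.52,.10,.24),77.8)
E
```

```text
shift cm [34.17 -0.35 -4.91] turn -1.214 pos [ 0.5724 -0.2376  0.1906] yhead 8.25 F [-0.1 -1.4 -1.1] t 4.5
```

Emit:
jog_arm:
  plan:
    - [[-0.5,34,0,-6,-1.215],[-0.5,34,0,-6,-1.215],[-0.5,34,0,-6,-1.215],[-0.5,34,0,-6,-1.215],[-0.5,34,0,-6,-1.215],[-0.5,34,0,-6,-1.215],[-0.5,34,0,-6,-1.215],[-0.5,34,0,-6,-1.215]]

```text
time: 5.17
position: [0.525, 0.0886, 0.2475]
eef_rot: [0.209, 0.978, -0.0, -0.0]
force: [0.6, 0.2, -0.8]
opening: 0.0798
grasp_force: 20.0
```

```bash
python3 - <<'E'
from h import *
go((.47,.11,.24),77.8)
E
```

```text
shift cm [ 5.89 -0.3   0.76] turn -0.208 pos [0.525  0.0886 0.2475] yhead 65.89 F [ 0.6  0.2 -0.8] t 5.1667
```

Emit:
jog_arm:
  plan:
    - [[-0.5,4,0,0,-0.21],[-0.5,4,0,0,-0.21],[-0.5,4,0,0,-0.21],[-0.5,4,0,0,-0.21],[-0.5,4,0,0,-0.21]]

```text
time: 5.58
position: [0.4901, 0.1029, 0.2474]
eef_rot: [0.11, 0.994, -0.0, 0.0]
force: [1.1, 0.5, -0.3]
opening: 0.0798
grasp_force: 20.0
```

```bash
python3 - <<'E'
from h import *
c=cal("wrist");np.savez("w4.npz",*c);a=snapshot("wrist");save("w4",a)
go((.528,.1,.24),77.8)
E
```

```text
shift cm [-3.74  0.56  0.74] turn -0.007 pos [0.4903 0.1027 0.2474] yhead 77.41 F [ 0.4  0.4 -2.1] t 5.6333
```

View pics/w4.png

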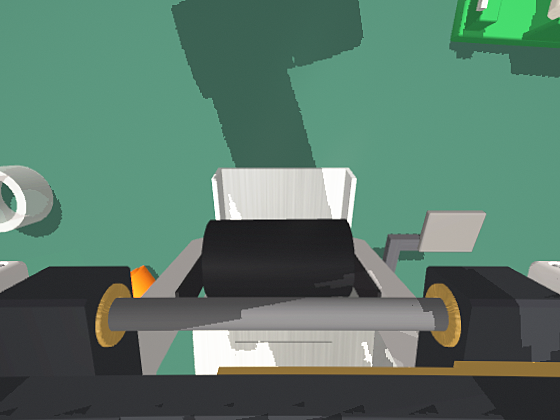

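```bash
python3 - <<'E'
from h import *
d=np.load("w4.npz");c=tuple(d["arr_%d"%i] for i in range(4))
def T(p,m):
    m=np.array(m);s,k=np.sin(p[2]),np.cos(p[2]);return np.c_[p[0]+k*m[:,0]-s*m[:,1],p[1]+s*m[:,0]+k*m[:,1],m[:,2]]
p=[.7088,.0608,-.2129]
P=lambda m:proj("wrist",T(p,m),c).round(1).tolist()
print("floor edge",P([[-.268,.063,.121],[-.268,-.063,.121]]),"rim",P([[-.268,.063,.151],[-.268,-.063,.151],[-.22,.063,.141],[-.22,-.063,.141]]))
print("pad c",P([[-.203,.165,.145],[-.195,.165,.145]]))
print("table-frame pad from wrist",ray("wrist",(452,231),.145,c))
print("floor mid front",ray("wrist",(286,168.5),.121,c))
x=T(p,[[-.268,0,.121],[-.185,0,.104]]);print(x)
a=cv2.imread("pics/w4.png");cv2.imwrite("pics/w4c.png",cv2.resize(a[155:275,190:500],None,fx=2.5,fy=2.5,interpolation=cv2.INTER_CUBIC))
E
```

```text
floor edge [[343.4, 162.6], [219.6, 163.5]] rim [[350.4, 164.8], [213.5, 165.8], [345.6, 213.0], [218.4, 213.9]]
pad c [[449.6, 230.0], [448.6, 237.7]]
table-frame pad from wrist [0.54680809 0.26713523 0.145     ]
floor mid front [0.45322378 0.12074824 0.121     ]
[[0.44685083 0.11742714 0.121     ]
 [0.52797688 0.09988963 0.104     ]]
```

View pics/w4c.png

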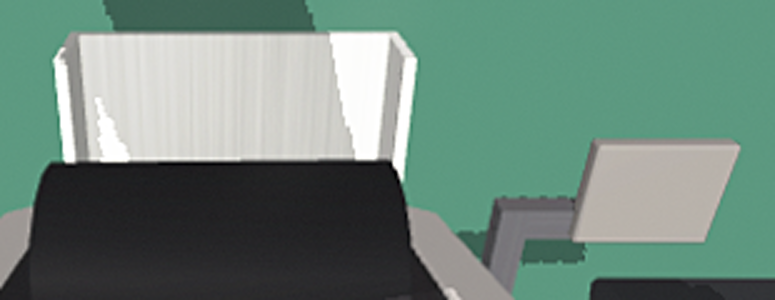

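The chute's front edge is at row 168 (217–348) and the rim corners at (214,176) and (355,177), so the bin is about 3 mm further in than modelled. Placing with that correction.

```bash
python3 - <<'E'
from h import *
go((.531,.1007,.118),77.8)
E
```

```text
shift cm [-4.01  0.7  12.94] turn -0.007 pos [0.4903 0.1027 0.2474] yhead 77.41 F [ 0.4  0.4 -2.1] t 5.6333
```

Emit:
jog_arm:
  plan:
    - [[-0.5,-2,0.35,0,0],[-0.5,-4,0.7,1,0],[-0.5,-4,0.7,4,0],[-0.5,-4,0.7,7,0],[-0.5,-4,0.7,9,0],[-0.5,-4,0.7,10,0],[-0.5,-4,0.7,10,0],[-0.5,-4,0.7,10,0]]

```text
time: 6.3
position: [0.5307, 0.1011, 0.1477]
eef_rot: [0.109, 0.994, -0.0, 0.0]
force: [-0.5, -0.3, -0.7]
opening: 0.0798
grasp_force: 20.0
```

```bash
python3 - <<'E'
from h import *
go((.531,.1007,.118),77.8)
E
```

```text
shift cm [-0.04 -0.03  2.97] turn -0.005 pos [0.5307 0.1011 0.1477] yhead 77.49 F [-0.5 -0.3 -0.7] t 6.3
```

Emit:
jog_arm:
  plan:
    - [[-0.5,0,0,0.8,0],[-0.5,0,0,1.6,0],[-0.5,0,0,2.2,0],[-0.5,0,0,2.6,0],[-0.5,0,0,2.8,0],[-0.5,0,0,2.9,0],[-0.5,0,0,3,0],[-0.5,0,0,3,0]]

```text
time: 6.97
position: [0.5302, 0.1017, 0.1174]
eef_rot: [0.108, 0.994, -0.0, 0.0]
force: [0.0, 0.8, -2.1]
opening: 0.0801
grasp_force: 20.0
```

Emit:
jog_arm:
  plan:
    - [[-0.5,0,0,0.1,0],[-0.5,0,0,0.2,0],[-0.5,0,0,0.2,0],[0.83,0,0,0.2,0],[0.83,0,0,0.2,0],[0.83,0,0,0.2,0],[0.83,0,0,0.2,0],[0.83,0,0,0.2,0]]

```text
time: 7.63
position: [0.5303, 0.1016, 0.1156]
eef_rot: [0.108, 0.994, -0.0, 0.0]
force: [-1.0, -0.4, -0.2]
opening: 0.0862
grasp_force: 0.0
```

Emit:
jog_arm:
  plan:
    - [[0.83,0,0,-1,0],[0.83,0,0,-2,0],[0.83,0,0,-4,0],[0.83,0,0,-8,0],[0.83,2,0,-10,0],[0.83,4,0,-10,0],[0.83,4,0,-10,0],[0.83,4,0,-10,0]]

```text
time: 8.3
position: [0.4914, 0.1104, 0.2171]
eef_rot: [0.108, 0.994, 0.0, 0.002]
force: [0.3, -0.2, -0.2]
opening: 0.0861
grasp_force: 0.0
```

```bash
python3 - <<'E'
from h import *
t=snapshot("top");a=snapshot("scene")
go((.544,.266,.2),77.8)
o=np.hstack([cv2.resize(t[120:250,190:310],(380,412)),cv2.resize(a[130:250,220:340],(412,412))])
save("after",o)
E
```

```text
shift cm [-1.78 16.36  1.52] turn -0.004 pos [0.4914 0.1101 0.2152] yhead 77.57 F [ 0.2 -0.7 -0. ] t 8.4
```

View pics/after.png

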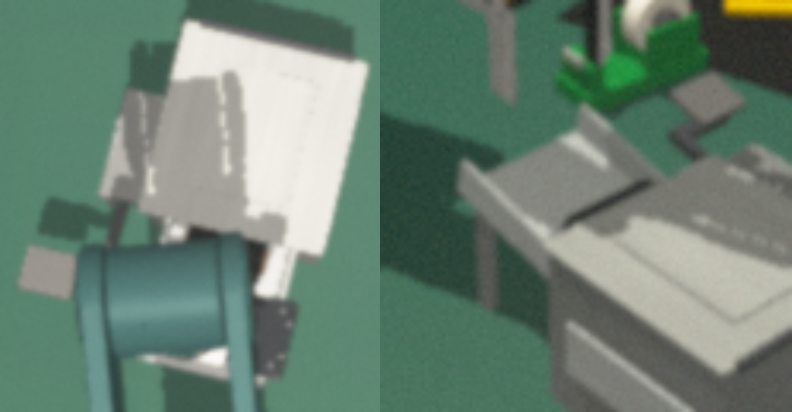

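The roll waits at the flap (dark strip near (610,200) in the right panel and (258,262) in the left), and the chute is clear otherwise. Next I go above the pad with shut fingers.

Emit:
jog_arm:
  plan:
    - [[-1,-1.8,4,0,0],[-1,-1.8,8,0,0],[-1,-1.8,12,0,0],[-1,-1.8,15,0,0],[-1,-1.8,16.4,0,0],[-1,-1.8,16.4,2,0],[-1,-1.8,16.4,4,0],[-1,-1.8,16.4,4,0]]

```text
time: 9.07
position: [0.542, 0.2652, 0.1694]
eef_rot: [0.108, 0.994, -0.003, -0.004]
force: [-0.7, 1.0, -1.7]
opening: 0.0359
grasp_force: 0.0
```

Emit:
jog_arm:
  plan:
    - [[-1,0,0,0.3,0],[-1,0,0,0.6,0],[-1,0,0,0.9,0],[-1,0,0,1.2,0],[-1,0,0,1.5,0],[-1,0,0,1.7,0],[-1,0,0,1.7,0],[-1,0,0,1.7,0]]

```text
time: 9.73
position: [0.5439, 0.2665, 0.1584]
eef_rot: [0.108, 0.994, -0.0, 0.0]
force: [0.2, -0.4, -0.6]
opening: 0.0006
grasp_force: 0.0
```

Now pressing slowly.

Emit:
jog_arm:
  plan:
    - [[-1,0,0,0.2,0],[-1,0,0,0.4,0],[-1,0,0,0.6,0],[-1,0,0,0.8,0],[-1,0,0,1.0,0],[-1,0,0,1.2,0],[-1,0,0,1.4,0],[-1,0,0,1.4,0]]

```text
time: 10.4
position: [0.5437, 0.2665, 0.1438]
eef_rot: [0.108, 0.994, -0.0, -0.0]
force: [-0.7, 0.0, 0.7]
opening: 0.0005
grasp_force: 0.3
```

Emit:
jog_arm:
  plan:
    - [[-1,0,0,0.2,0],[-1,0,0,0.4,0],[-1,0,0,0.6,0],[-1,0,0,0.8,0],[-1,0,0,1.0,0],[-1,0,0,1.0,0]]

```text
time: 10.9
position: [0.5437, 0.2665, 0.1337]
eef_rot: [0.108, 0.994, -0.0, -0.0]
force: [-0.8, 1.2, 0.5]
opening: 0.0008
grasp_force: 0.4
```

Emit:
jog_arm:
  plan:
    - [[-1,0,0,0.2,0],[-1,0,0,0.4,0],[-1,0,0,0.6,0],[-1,0,0,0.8,0],[-1,0,0,1.0,0],[-1,0,0,1.0,0]]

```text
time: 11.4
position: [0.5432, 0.2669, 0.1265]
eef_rot: [0.108, 0.994, 0.0, -0.0]
force: [-5.5, -0.7, 9.6]
opening: 0.0001
grasp_force: 4.5
```

Emit:
jog_arm:
  plan:
    - [[-1,0,0,0.2,0],[-1,0,0,0.4,0],[-1,0,0,0.6,0],[-1,0,0,0.8,0],[-1,0,0,1.0,0],[-1,0,0,1.0,0]]

```text
time: 11.9
position: [0.5418, 0.2672, 0.116]
eef_rot: [0.108, 0.994, 0.0, -0.002]
force: [-7.3, 0.9, 8.8]
opening: 0.0006
grasp_force: 4.5
```

Emit:
jog_arm:
  plan:
    - [[-1,0,0,0.15,0],[-1,0,0,0.3,0],[-1,0,0,0.45,0],[-1,0,0,0.6,0],[-1,0,0,0.6,0]]

```text
time: 12.32
position: [0.5418, 0.2672, 0.1102]
eef_rot: [0.108, 0.994, 0.0, -0.002]
force: [-7.5, -0.2, 9.9]
opening: 0.0006
grasp_force: 5.0
```

Emit:
jog_arm:
  plan:
    - [[-1,0,0,0.15,0],[-1,0,0,0.3,0],[-1,0,0,0.45,0],[-1,0,0,0.6,0],[-1,0,0,0.6,0]]

```text
time: 12.73
position: [0.5423, 0.2672, 0.1042]
eef_rot: [0.108, 0.994, 0.0, -0.001]
force: [-7.6, -0.1, 8.7]
opening: 0.0004
grasp_force: 5.1
```

Emit:
jog_arm:
  plan:
    - [[-1,0,0,0.1,0],[-1,0,0,0.2,0],[-1,0,0,0.3,0],[-1,0,0,0.3,0]]

```text
time: 13.07
position: [0.5424, 0.2672, 0.1013]
eef_rot: [0.108, 0.994, 0.0, -0.001]
force: [-6.7, 0.1, 10.0]
opening: 0.0005
grasp_force: 5.2
```

Emit:
jog_arm:
  plan:
    - [[-1,0,0,0.1,0],[-1,0,0,0.2,0],[-1,0,0,0.2,0],[-1,0,0,0.2,0]]

```text
time: 13.4
position: [0.5425, 0.2672, 0.0993]
eef_rot: [0.108, 0.994, 0.0, -0.001]
force: [-7.0, 0.5, 10.0]
opening: 0.0003
grasp_force: 5.3
```

Emit:
jog_arm:
  plan:
    - [[-1,0,0,0.1,0],[-1,0,0,0.2,0],[-1,0,0,0.2,0],[-1,0,0,0.2,0]]

```text
time: 13.73
position: [0.5426, 0.2672, 0.0983]
eef_rot: [0.108, 0.994, 0.001, -0.001]
force: [-7.8, 0.4, 12.4]
opening: 0.0002
grasp_force: 6.7
```

```bash
python3 - <<'E'
from h import *
a=snapshot("scene");save("s5",a)
t=snapshot("top")
save("s5c",np.hstack([cv2.resize(t[120:250,190:310],(380,412)),cv2.resize(a[130:250,220:340],(412,412))]))
go((.544,.266,.2),77.8)
E
```

```text
shift cm [ -0.14  -0.08 -10.17] turn -0.003 pos [0.5426 0.2672 0.0983] yhead 77.62 F [-7.7 -0.  12.6] t 13.8333
```

View pics/s5c.png

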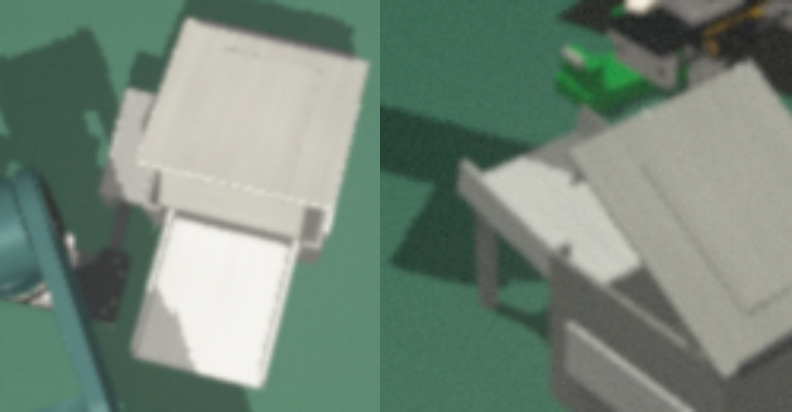

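The lid is well up and the chute is empty, so the roll has gone in. The arm moved only 1 mm for a 2 mm command, so I'll ease on to about 16 N to confirm the stop.

Emit:
jog_arm:
  plan:
    - [[-1,0,0,0.05,0],[-1,0,0,0.1,0],[-1,0,0,0.1,0],[-1,0,0,0.1,0]]

```text
time: 14.17
position: [0.5427, 0.2672, 0.0978]
eef_rot: [0.108, 0.994, 0.001, -0.001]
force: [-8.0, -1.2, 14.4]
opening: 0.0004
grasp_force: 7.6
```

Emit:
jog_arm:
  plan:
    - [[-1,0,0,0.05,0],[-1,0,0,0.1,0],[-1,0,0,0.1,0],[-1,0,0,0.1,0]]

```text
time: 14.5
position: [0.5427, 0.2672, 0.0973]
eef_rot: [0.108, 0.994, 0.001, -0.0]
force: [-9.2, -0.8, 14.6]
opening: 0.0
grasp_force: 8.4
```

Emit:
jog_arm:
  plan:
    - [[-1,0,0,0.05,0],[-1,0,0,0.1,0],[-1,0,0,0.1,0],[-1,0,0,0.1,0],[-1,0,0,0.1,0],[-1,0,0,0.1,0],[-1,0,0,0.1,0],[-1,0,0,0.1,0]]

```text
time: 15.17
position: [0.5428, 0.2672, 0.0968]
eef_rot: [0.108, 0.994, 0.001, -0.0]
force: [-9.5, -1.0, 17.0]
opening: 0.0003
grasp_force: 9.2
```

At the stop with a steady 17 N. Easing up at 24 mm/s.

Emit:
jog_arm:
  plan:
    - [[-1,0,0,-0.2,0],[-1,0,0,-0.4,0],[-1,0,0,-0.6,0],[-1,0,0,-0.8,0],[-1,0,0,-1.0,0],[-1,0,0,-1.2,0],[-1,0,0,-1.4,0],[-1,0,0,-1.6,0]]

```text
time: 15.83
position: [0.5425, 0.2672, 0.1107]
eef_rot: [0.108, 0.994, 0.0, -0.001]
force: [-7.3, 0.2, 11.1]
opening: 0.0005
grasp_force: 5.5
```

Emit:
jog_arm:
  plan:
    - [[-1,0,0,-0.2,0],[-1,0,0,-0.4,0],[-1,0,0,-0.6,0],[-1,0,0,-0.8,0],[-1,0,0,-1.0,0],[-1,0,0,-1.2,0],[-1,0,0,-1.4,0],[-1,0,0,-1.6,0]]

```text
time: 16.5
position: [0.5445, 0.2668, 0.1274]
eef_rot: [0.108, 0.994, 0.001, 0.001]
force: [-3.1, -2.0, 9.4]
opening: 0.0001
grasp_force: 4.8
```

Emit:
jog_arm:
  plan:
    - [[-1,0,0,-0.2,0],[-1,0,0,-0.4,0],[-1,0,0,-0.6,0],[-1,0,0,-0.8,0],[-1,0,0,-1.0,0],[-1,0,0,-1.2,0],[-1,0,0,-1.4,0],[-1,0,0,-1.6,0]]

```text
time: 17.17
position: [0.5438, 0.2664, 0.14]
eef_rot: [0.108, 0.994, -0.0, -0.0]
force: [-0.3, 0.1, 0.5]
opening: 0.0002
grasp_force: 0.3
```

Emit:
jog_arm:
  plan:
    - [[-1,0,0,-0.2,0],[-1,0,0,-0.4,0],[-1,0,0,-0.6,0],[-1,0,0,-0.8,0],[-1,0,0,-1.0,0],[-1,0,0,-1.2,0],[-1,0,0,-1.4,0],[-1,0,0,-1.6,0]]

```text
time: 17.83
position: [0.5438, 0.2665, 0.1565]
eef_rot: [0.108, 0.994, -0.0, -0.0]
force: [0.5, -0.1, -0.5]
opening: 0.0004
grasp_force: 0.0
```

Emit:
jog_arm:
  plan:
    - [[-1,0,0,-0.5,0],[-1,0,0,-1,0],[-1,0,0,-2,0],[-1,0,0,-4,0],[-1,0,0,-6,0],[-1,0,0,-6,0],[-1,0,0,-6,0],[-1,0,0,-6,0]]

```text
time: 18.5
position: [0.5437, 0.2664, 0.2158]
eef_rot: [0.108, 0.994, -0.0, -0.0]
force: [-0.9, -0.5, -1.3]
opening: 0.0008
grasp_force: 0.0
```

```bash
python3 - <<'E'
from h import *
a=snapshot("scene");t=snapshot("top")
save("fin",np.hstack([cv2.resize(t[120:250,190:310],(380,412)),cv2.resize(a[130:250,220:340],(412,412))]))
E
```

```text
(no output)
```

View pics/fin.png

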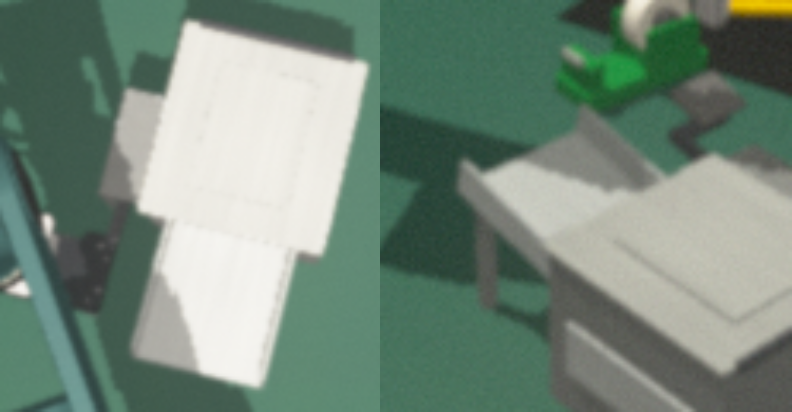

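The lid is shut, the chute is empty, the pad is back up near (710,100) in the right panel, and the gripper is clear. Handing in.

```bash
python3 -c "
from h import *
print(ticket.sign_off())"
```

```text
the job is handed in; nothing more can be done
None
```

I handed the job in at about 18.5 s of the 67 s allowed: the roll rolled into the bin, the lever was held at its stop at about 17 N, and the lid eased shut; sign-off gave no verdict.

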